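Step-stack the bakery counter crates

TASK

Build the stepped crate display on the bakery counter, on the bottom crate that has the two rolls in its end pocket. Set the empty deep crate, the same size as the bottom one, on its rim, shifted lengthwise by the 45 mm of the pocket so that the pocket stays open above; then set the equally long but shallow crate on the deep one, shifted back so that it stands straight above the bottom crate. Set the crates down, do not drop them, and leave the short crate where it is.

Things in the scene. Friction and masses are not known exactly. Their poses are not given: they have to be found in the camera images.
- bottom_crate: Pale wooden crate screwed to the counter at any yaw: 150 long (own x), 110 wide (y), 50 mm high, z up, rims level. Walls and floor 6 mm; a 12 mm wall up to the rim runs lengthwise along the middle (y = 0). A 6 mm cross wall at x = 24 to 30 mm closes off the end pocket at the +x end, which holds two small round rolls, below the rim. Origin: centre of the underside.
- deep_crate: Loose empty pale wooden crate, 0.18 to 0.34 kg: 150 long (own x), 110 wide (y), 50 mm high, z up, open top, flat underside. Walls and floor 6 mm. Grip its 12 mm carrying wall, lengthwise along the middle (y = 0), up to the rim; a finger goes in each 43 mm wide lane (open at most 50 mm). Origin: centre of the underside. Either end may face either way in the stack.
- shallow_crate: Loose empty crate like the deep one (150 long in x, 110 wide in y, same walls, floor, lanes and 12 mm carrying wall at y = 0 up to the rim) but only 32 mm high, 0.14 to 0.26 kg. Origin: centre of the underside. Either end may face either way in the stack.
- short_crate: Loose short crate, 85 long (own x) x 110 wide (own y) x 50 mm high, otherwise like the deep one; not needed, stays where it is, beyond the other crates. Origin: centre of the underside.
Things that resemble listed ones, but are neither listed nor needed, are in the scene too. What is shaped like the deep_crate but purple is not meant.

How it is judged (in metres and radians):
At the end, for the whole second after the job is handed in: The deep crate rests level on the bottom crate's rim, shifted 45 mm away from the roll pocket (within 15 mm lengthwise and sideways, 12 degrees in yaw); the shallow crate rests level on the deep crate, straight above the bottom crate (within 15 mm both ways, 12 degrees). Both are still (x of deep_crate in the frame of bottom_crate between -0.06 and -0.03 m and y of deep_crate in the frame of bottom_crate between -0.015 and 0.015 m and z of deep_crate in the frame of bottom_crate between 0.044 and 0.056 m and angle between the x axis of each of deep_crate, shallow_crate and the x axis of bottom_crate, either way round below 0.21 rad and angle between each of deep_crate, shallow_crate's own z axis and vertical below 0.08 rad and linear speed of each of deep_crate, shallow_crate below 0.02 m/s and x of shallow_crate in the frame of bottom_crate between -0.015 and 0.015 m and y of shallow_crate in the frame of bottom_crate between -0.015 and 0.015 m and z of shallow_crate in the frame of bottom_crate between 0.094 and 0.106 m); the robot touches nothing.
It fails at once if the deep crate is dropped (moves faster than 0.6 m/s while not held) (contact force between deep_crate and the fingers below 0.05 N and linear speed of deep_crate above 0.6 m/s).
It fails at once if the shallow crate is dropped (moves faster than 0.6 m/s while not held) (contact force between shallow_crate and the fingers below 0.05 N and linear speed of shallow_crate above 0.6 m/s).
It fails at once if the short crate is moved more than 30 mm (distance of short_crate from where it was at the start of the episode above 0.03 m).
It also fails if it takes over 67 s, if anything falls off the work surface, if the arm or the gripper's body presses on something with over 40 N, if the wrist force passes 120 N, or if a joint passes its speed limit or range.

ROBOT

A 6-joint arm with a two-finger parallel gripper is mounted at the origin on the work surface. World frame = base frame: x ahead of the robot, y to its left, z up, the work surface at z = 0. Lengths are in m, angles in degrees, forces in N, time in s.
With the tool pointing down it reaches from about 0.3 to 0.75 m from the base axis. Payload 8.5 kg.
Tool frame: the origin (TCP) lies midway between the tips of the shut fingers; the grasp point (between the pads) lies 19 mm behind it (env.pinch_z is the z of the grasp point in the tool frame, in m); z points along the fingers, y is the line along which they close (so a half turn about z gives the same grasp; the last joint's range is limited). The gripper opens to 85 mm and grips with 20 to 120 N. Pads are 22 mm wide; open, the fingers measure 114 mm over their backs; the gripper's body (76 mm by 85 mm) begins 54 mm behind the grasp point. The pads swing forward as they close: fully open they stand 13 mm farther back than shut.
Start: joints at [57.622, 21.807, 74.336, -0, 83.858, -12.336], TCP at [0.188, 0.517, 0.231] pointing down, gripper open.
Joint ranges: [-178.18, 178.18], [-50.72, 133.34], [12.68, 142.11], [-81.47, 261.47], [9.98, 163.14], [-165.26, 165.26]. Speed limits (degrees/s): [136.94, 136.94, 180, 180, 180, 180].

INTERFACE

Orientations are given as a 3x3 rotation matrix whose columns are the frame's x, y, z axes.
In Python, from rig import env gives the robot as it stands.
- The arm moves only by the tool arm_command, never from a script. Its argument "deltas" is a list of rows, each an object of numbers: "rx", "ry", "rz": the turn, a rotation vector about the tool's x, y, z in rad; "dx", "dy", "dz": the shift along the tool's x, y, z in m; "fingers": the finger opening in m, from 0 to 0.0854. In form: [{"rx": .., "ry": .., "rz": .., "dx": .., "dy": .., "dz": .., "fingers": ..}, ...]. A call has 1 to 12 rows; each row shifts and turns the commanded pose from where the row before left it, along the tool's axes as they then stand; what a row does not reach is not made up. A row lasts 1/10 s, in which the tool goes at most 50 mm and 8.59 degrees, less where a joint would pass 70% of its speed; a pose out of reach is approached as far as the arm can. A call is refused whole if a number of a shift passes 0.05 or a number of a turn 0.15, either way. A call with a gripper value outside its range is refused whole. The fingers move at their own pace and stop on an object; "squeeze" is the grip in N (left out, the last holds). Time passes only in rows, so rows that do not move let the fingers close. It gives the time, the measured TCP pose, the force, the opening and the grip force at its end, in the units of the state.
- env.observe(): the state, without advancing time (a new reading comes with each control period).
- env.get_image(name): name is "scene" or "top"; returns a dict with "color" (420x560x3 uint8, blue, green, red), "camera_matrix" (3x3 intrinsics, pixels), "eye" and "orientation" of the camera in the world. Camera axes: x right, y up, looking along -z (the intrinsics and any distortion apply to the point x, -y, -z); pixel columns grow to the right and rows downward; lengths in m; the calibration is good to about 2 mm. A picture is of the moment at which its call begins. There is no depth.
- env.close_job(): hands the job in; it is judged then, once.
Trained networks look in a picture, given as the dict that the camera call returned (one of the last four; its "shot" number tells which), for a name from the list of things; names that differ only in an ending like _2 or _b are one class to them, and where a whole thing is asked for, a point or a joint stands for the part that bears it (a point fixed in the world has none). Each returns a list of dicts, best first, with "p" (0 to 1); they miss things now and then, are a little off and sometimes report something else, mostly with a low value. They report only what shows in the picture. A call takes as long as a camera call. They do not tell look-alikes from the thing itself.
- env.look_for(query, picture): "box" ([left, top, right, bottom] in pixels, round what is visible of it).
- env.tip_of(query, picture): "location" ([column, row] in pixels: a listed point, or the origin of a listed thing).
The state is a dict: "time_s": time; "q": joint angles; "qvel": joint speeds; "joint_efforts": joint torques, N m; "position": TCP position; "tool_rot": TCP orientation; "ft_force": force on the tool from outside, world axes, zero at the start; "wrist_torque": the same for the moment, N m; "grip_width": finger opening in m; "gripper_force": force on a finger pad.
Only numpy, scipy, OpenCV 4.12 (cv2) and the standard library are available. Lean on these libraries where they do the work, as an engineer would, in place of code of your own. Each camera call takes 0.05 s, during which the arm holds its last target. There are 200 camera calls.

## Working session

There is one attempt and no reset: what is moved stays moved. The work goes in short steps, Python scripts to look and compute and a tool call to move; the robot and the scene stay as the last step left them, time stands still between calls to the robot, and variables do not carry over. Pictures are saved under pics/ and viewed, at most 10 in all, crops included, and the job is handed in when it is done.

Besides the shell and the picture viewer there is one more tool, called after ">>>" by a JSON object that holds its "name" and its "arguments", one argument or row to a line. arm_command: Moves the arm, as the interface text tells. Its arguments: {"type":"object","properties":{"deltas":{"type":"array"},"squeeze":{"type":"number"}},"required":["deltas"]}

```bash
mkdir -p pics; ls; python3 - <<'E'
from rig import env
import cv2,pickle
for n in("scene","top"):
    p=env.get_image(n); cv2.imwrite(f"pics/{n}0.png",p["color"]); pickle.dump(p,open(f"{n}0.pkl","wb"))
    print(n,p["camera_matrix"],p["eye"],p["orientation"],[k for k in p])
    for q in("bottom_crate","deep_crate","shallow_crate","short_crate"):
        print(q,[(round(d["p"],2),[int(v) for v in d["box"]]) for d in env.look_for(q,p)[:4]],[(round(d["p"],2),d["location"]) for d in env.tip_of(q,p)[:3]])
s=env.observe();print(s["time_s"],s["position"],s["tool_rot"],env.pinch_z,s["grip_width"])
E
```

```text
pics
scene [[497.90148105   0.         276.45806154]
 [  0.         497.90148105 206.60569519]
 [  0.           0.           1.        ]] [ 0.96080539 -0.61263589  1.02274278] [[ 0.81687282 -0.4619281   0.34545798]
 [ 0.57673366  0.64384411 -0.50283501]
 [ 0.00985254  0.6099895   0.79234824]] ['color', 'camera_matrix', 'eye', 'orientation', 'shot']
bottom_crate [(0.79, [241, 179, 305, 250]), (0.42, [172, 270, 235, 348])] [(0.8, [270.2, 220.1])]
deep_crate [(0.74, [241, 180, 304, 252]), (0.72, [322, 102, 381, 158]), (0.6, [250, 66, 309, 120])] [(0.83, [349.7, 136.9]), (0.79, [280.6, 99.1])]
shallow_crate [(0.55, [168, 270, 238, 347])] [(0.62, [203.6, 309.8])]
short_crate [(0.97, [285, 294, 336, 363])] [(0.59, [309.7, 330.7])]
top [[407.28451818   0.         277.42184043]
 [  0.         407.28451818 210.34130208]
 [  0.           0.           1.        ]] [0.39970429 0.02202766 1.25081017] [[-0.01139206  0.9947344  -0.10185138]
 [-0.99991412 -0.01199254 -0.0052853 ]
 [-0.00647893  0.10178242  0.99478559]] ['color', 'camera_matrix', 'eye', 'orientation', 'shot']
bottom_crate [(0.69, [264, 177, 320, 240]), (0.45, [134, 173, 195, 238])] [(0.7, [289.5, 209.0])]
deep_crate [(0.67, [134, 173, 197, 241]), (0.65, [133, 265, 188, 324])] [(0.87, [162.1, 291.6]), (0.67, [165.5, 204.5])]
shallow_crate [(0.92, [356, 174, 412, 233])] [(0.76, [382.1, 204.4])]
short_crate [] [(0.57, [349.9, 130.9])]
0.9 [0.18846779 0.51667937 0.23130071] [[-9.39448190e-01  3.42690964e-01 -3.25060553e-05]
 [ 3.42690966e-01  9.39448189e-01 -4.42222894e-05]
 [ 1.53831758e-05 -5.26840812e-05 -9.99999998e-01]] -0.0187 0.08595228736637057
```

View pics/top0.png

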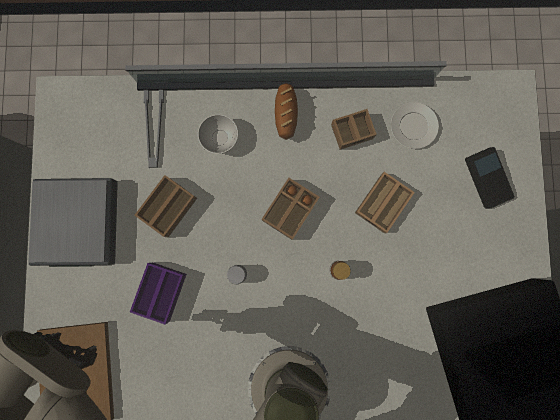

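View pics/scene0.png

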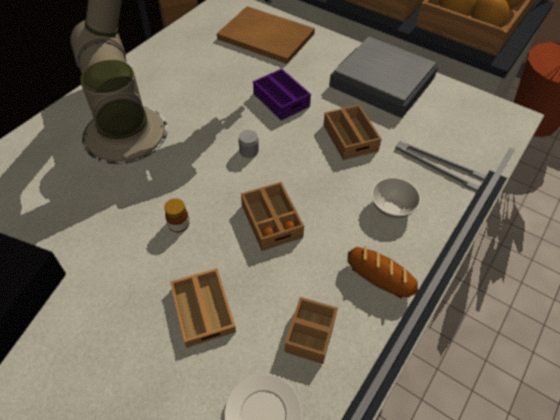

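The top view shows these candidates:
- Deep crate: pale wooden at (166,206). The purple one at (158,293) is the look-alike.
- Bottom crate with rolls: (290,208), with the rolls at its far end, about (300,190).
- Shallow crate: (385,202).
- Short crate: (353,129).

Next I'll fit poses by silhouette in both views and crop the deep crate.

```bash
cat > h.py <<'E'
import numpy as np,cv2
from scipy.optimize import minimize
def proj(p,P):
    R=np.array(p["orientation"]);c=(np.atleast_2d(P)-np.array(p["eye"]))@R
    u=c*[1,-1,-1]; u=u@np.array(p["camera_matrix"]).T
    return u[:,:2]/u[:,2:]
def ray(p,uv,z):
    d=np.linalg.inv(p["camera_matrix"])@[uv[0],uv[1],1]; d=np.array(p["orientation"])@(d*[1,-1,-1]); e=np.array(p["eye"])
    return e+d*(z-e[2])/d[2]
def corners(x,y,yaw,L,W,z0,z1):
    c,s=np.cos(yaw),np.sin(yaw)
    return np.array([[x+c*a-s*b,y+s*a+c*b,z] for z in(z0,z1) for a in(-L/2,L/2) for b in(-W/2,W/2)])
S=4
def sil(p,C):
    m=np.zeros((420*S,560*S),np.uint8); q=cv2.convexHull((proj(p,C)*S+S/2-.5).astype(np.float32))
    cv2.fillConvexPoly(m,q.round().astype(int),255); return cv2.resize(m,(560,420),interpolation=cv2.INTER_AREA)/255.
def mask(p,box):
    h=cv2.cvtColor(p["color"],cv2.COLOR_BGR2HSV); m=((h[...,1]>95)&((h[...,0]<25))).astype(np.uint8)
    o=np.zeros_like(m);a,b,c,d=box;o[b:d,a:c]=m[b:d,a:c]
    n,l,st,_=cv2.connectedComponentsWithStats(o); o=(l==1+np.argmax(st[1:,4])).astype(np.uint8) if n>1 else o
    cs,_=cv2.findContours(o,cv2.RETR_EXTERNAL,cv2.CHAIN_APPROX_NONE); r=np.zeros_like(o)
    cv2.fillPoly(r,[cv2.convexHull(np.vstack(cs))],1); return r.astype(float)
def fit(views,L,W,z0,z1,g):
    def cost(v):
        C=corners(*v,L,W,z0,z1); t=0
        for p,m in views: s=sil(p,C); t+=np.abs(s-m).sum()/m.sum()
        return t/len(views)
    best=None
    for dy in(-.3,0,.3):
        r=minimize(cost,[g[0],g[1],g[2]+dy],method="Nelder-Mead",options=dict(initial_simplex=np.array([g[0],g[1],g[2]+dy])+np.array([[0,0,0],[.02,0,0],[0,.02,0],[0,0,.2]]),xatol=2e-4,fatol=1e-4))
        if best is None or r.fun<best.fun: best=r
    return best.x,best.fun
E
cat > m.py <<'E'
from h import *;import pickle
T=pickle.load(open("top0.pkl","rb"));Sc=pickle.load(open("scene0.pkl","rb"))
J=dict(deep=((165,206),(125,165,205,248),(315,95,390,165),.15,.05),bottom=((290,208),(252,170,326,246),(235,175,312,258),.15,.05),
 shallow=((385,202),(345,165,422,240),(165,262,243,352),.15,.032),short=((353,129),(322,104,385,155),(278,290,345,368),.085,.05))
for k,(uv,bt,bs,L,h) in J.items():
    g=ray(T,uv,h/2); m1,m2=mask(T,bt),mask(Sc,bs)
    for vs in([(T,m1)],[(Sc,m2)],[(T,m1),(Sc,m2)]):
        for hh in {h,.05 if h<.04 else .032}:
            v,f=fit(vs,L,.11,0,hh,[g[0],g[1],-.6 if k!="short" else .2]);print(k,len(vs),hh,v.round(4),np.degrees(v[2]).round(1),round(f,3))
im=np.hstack([cv2.resize(T["color"][160:250,125:215],(400,400)),cv2.resize(Sc["color"][90:170,312:392],(400,400))]);cv2.imwrite("pics/crop.png",im)
E
python3 m.py
```

```text
deep 1 0.05 [ 0.5462  0.3713 -0.6325] -36.2 0.098
deep 1 0.032 [ 0.5459  0.3738 -0.6476] -37.1 0.044
deep 1 0.05 [ 0.5421  0.369  -0.6457] -37.0 0.028
deep 1 0.032 [ 0.5401  0.3741 -0.66  ] -37.8 0.144
deep 2 0.05 [ 0.5427  0.3684 -0.6477] -37.1 0.066
deep 2 0.032 [ 0.5447  0.3738 -0.6339] -36.3 0.104
bottom 1 0.05 [ 0.5309 -0.0096 -0.5826] -33.4 0.026
bottom 1 0.032 [ 0.5323 -0.0103 -0.5799] -33.2 0.026
bottom 1 0.05 [ 0.5304 -0.0086 -0.5916] -33.9 0.021
bottom 1 0.032 [ 0.5289 -0.0044 -0.5891] -33.8 0.095
bottom 2 0.05 [ 0.5304 -0.0094 -0.5878] -33.7 0.025
bottom 2 0.032 [ 0.5315 -0.0087 -0.591 ] -33.9 0.075
shallow 1 0.032 [ 0.5475 -0.2968 -0.6289] -36.0 0.029
shallow 1 0.05 [ 0.546  -0.2929 -0.633 ] -36.3 0.082
shallow 1 0.032 [ 0.5476 -0.2961 -0.6291] -36.0 0.024
shallow 1 0.05 [ 0.5481 -0.2971 -0.6304] -36.1 0.069
shallow 2 0.032 [ 0.5475 -0.2967 -0.6271] -35.9 0.028
shallow 2 0.05 [ 0.5482 -0.2969 -0.6291] -36.0 0.078
short 1 0.05 [ 0.7753 -0.2068  0.3124] 17.9 0.064
short 1 0.032 [ 0.78   -0.2093  0.3167] 18.1 0.053
short 1 0.05 [ 0.7748 -0.2056  0.3   ] 17.2 0.026
short 1 0.032 [ 0.7731 -0.2018  0.3048] 17.5 0.083
short 2 0.05 [ 0.7749 -0.206   0.2966] 17.0 0.049
short 2 0.032 [ 0.776  -0.2063  0.3047] 17.5 0.107
```

View pics/crop.png

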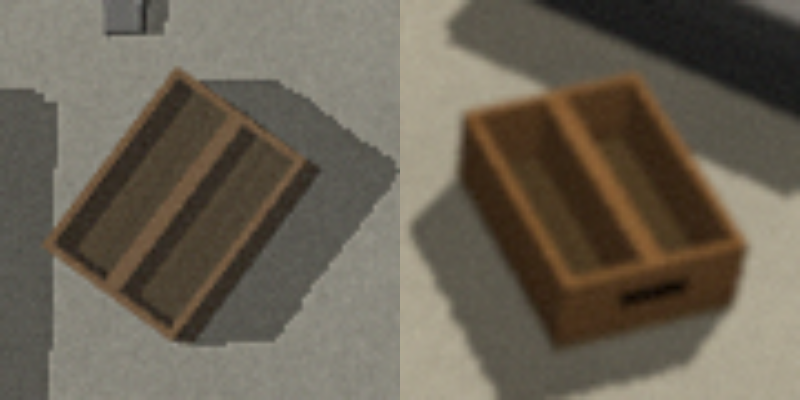

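The crop shows the pale wooden deep crate with its carrying wall; the dark side face that the top-view mask misses explains that fit's bias. I'll use the scene fit: deep (0.542, 0.369, -37°), bottom (0.5305, -0.009, -33.7°), shallow (0.5475, -0.2965, -36°).

>>> {"name": "arm_command", "arguments": {
  "deltas": [
    {"rz": 0.1,"fingers": 0.04},
    {"rz": 0.1,"fingers": 0.04},
    {"rz": 0.1,"fingers": 0.04},
    {"dx": -0.0413,"dy": 0.0107,"fingers": 0.04},
    {"dx": -0.0413,"dy": 0.0107,"fingers": 0.04},
    {"dx": -0.0413,"dy": 0.0107,"fingers": 0.04},
    {"dx": -0.0413,"dy": 0.0107,"fingers": 0.04},
    {"dx": -0.0413,"dy": 0.0107,"fingers": 0.04},
    {"dx": -0.0413,"dy": 0.0107,"fingers": 0.04},
    {"dx": -0.0413,"dy": 0.0107,"fingers": 0.04},
    {"dx": -0.0413,"dy": 0.0107,"fingers": 0.04},
    {"dx": -0.0413,"dy": 0.0107,"fingers": 0.04}
  ]
}}

```text
invalid input
```

```bash
cat > d.py <<'E'
import sys,numpy as np
from rig import env
s=env.observe();R=np.array(s["tool_rot"]);p=np.array(s["position"])
print(s["time_s"],p.round(4),"heading",np.degrees(np.arctan2(R[1,0],R[0,0])).round(2),"grip",round(s["grip_width"],4),round(s["gripper_force"],2),np.round(s["ft_force"],1),"q",np.round(s["q"],0))
if len(sys.argv)>3:
    t=np.array([float(v) for v in sys.argv[1:4]]);h=np.radians(float(sys.argv[4]))
    x=np.array([np.cos(h),np.sin(h),0]);y=np.array([np.sin(h),-np.cos(h),0])
    e=t-p;print("after turn: dx %.4f dy %.4f dz %.4f"%(e@x,e@y,-e[2]),"rz",(np.arctan2(R[1,0],R[0,0])-h).round(4))
E
python3 d.py 0.542 0.369 0.018 143
```

```text
0.9 [0.1885 0.5167 0.2313] heading 159.96 grip 0.086 0.0 [-0.2  0.5  0.6] q [ 58.  22.  74.   0.  84. -12.]
after turn: dx -0.3712 dy 0.0948 dz 0.2133 rz 0.296
```

>>> {"name": "arm_command", "arguments": {
  "deltas": [
    {"rx": 0,"ry": 0,"rz": 0.1,"dx": 0,"dy": 0,"dz": 0,"fingers": 0.04},
    {"rx": 0,"ry": 0,"rz": 0.1,"dx": 0,"dy": 0,"dz": 0,"fingers": 0.04},
    {"rx": 0,"ry": 0,"rz": 0.1,"dx": 0,"dy": 0,"dz": 0,"fingers": 0.04},
    {"rx": 0,"ry": 0,"rz": 0,"dx": -0.041,"dy": 0.0105,"dz": 0,"fingers": 0.04},
    {"rx": 0,"ry": 0,"rz": 0,"dx": -0.041,"dy": 0.0105,"dz": 0,"fingers": 0.04},
    {"rx": 0,"ry": 0,"rz": 0,"dx": -0.041,"dy": 0.0105,"dz": 0,"fingers": 0.04},
    {"rx": 0,"ry": 0,"rz": 0,"dx": -0.041,"dy": 0.0105,"dz": 0,"fingers": 0.04},
    {"rx": 0,"ry": 0,"rz": 0,"dx": -0.041,"dy": 0.0105,"dz": 0,"fingers": 0.04},
    {"rx": 0,"ry": 0,"rz": 0,"dx": -0.041,"dy": 0.0105,"dz": 0,"fingers": 0.04},
    {"rx": 0,"ry": 0,"rz": 0,"dx": -0.041,"dy": 0.0105,"dz": 0,"fingers": 0.04},
    {"rx": 0,"ry": 0,"rz": 0,"dx": -0.041,"dy": 0.0105,"dz": 0,"fingers": 0.04},
    {"rx": 0,"ry": 0,"rz": 0,"dx": -0.041,"dy": 0.0105,"dz": 0,"fingers": 0.04}
  ],
  "squeeze": 40
}}

```text
time_s: 2.1
position: [0.541, 0.3677, 0.2313]
tool_rot: [[-0.796, 0.605, 0.0], [0.605, 0.796, 0.0], [0.0, 0.0, -1.0]]
ft_force: [0.8, -0.1, 0.8]
grip_width: 0.0399
gripper_force: 0.0
```

```bash
python3 d.py 0.542 0.369 0.018 143
```

```text
2.1 [0.541  0.3677 0.2313] heading 142.76 grip 0.0399 0.0 [ 0.8 -0.1  0.8] q [ 24.  33.  56.   0.  92. -29.]
after turn: dx -0.0001 dy 0.0016 dz 0.2133 rz -0.0041
```

>>> {"name": "arm_command", "arguments": {
  "deltas": [
    {"rx": 0,"ry": 0,"rz": 0,"dx": 0,"dy": 0.0015,"dz": 0.04,"fingers": 0.04},
    {"rx": 0,"ry": 0,"rz": 0,"dx": 0,"dy": 0,"dz": 0.04,"fingers": 0.04},
    {"rx": 0,"ry": 0,"rz": 0,"dx": 0,"dy": 0,"dz": 0.04,"fingers": 0.04},
    {"rx": 0,"ry": 0,"rz": 0,"dx": 0,"dy": 0,"dz": 0.03,"fingers": 0.04},
    {"rx": 0,"ry": 0,"rz": 0,"dx": 0,"dy": 0,"dz": 0.015,"fingers": 0.04},
    {"rx": 0,"ry": 0,"rz": 0,"dx": 0,"dy": 0,"dz": 0.015,"fingers": 0.04},
    {"rx": 0,"ry": 0,"rz": 0,"dx": 0,"dy": 0,"dz": 0.015,"fingers": 0.04},
    {"rx": 0,"ry": 0,"rz": 0,"dx": 0,"dy": 0,"dz": 0.01,"fingers": 0.04},
    {"rx": 0,"ry": 0,"rz": 0,"dx": 0,"dy": 0,"dz": 0.005,"fingers": 0.04},
    {"rx": 0,"ry": 0,"rz": 0,"dx": 0,"dy": 0,"dz": 0.003,"fingers": 0.04},
    {"rx": 0,"ry": 0,"rz": 0,"dx": 0,"dy": 0,"dz": 0,"fingers": 0.04}
  ]
}}

```text
time_s: 3.2
position: [0.5405, 0.3699, 0.0184]
tool_rot: [[-0.796, 0.605, 0.0], [0.605, 0.796, 0.0], [-0.0, 0.0, -1.0]]
ft_force: [1.0, -0.2, 0.8]
grip_width: 0.0398
gripper_force: 0.0
```

```bash
python3 d.py 0.542 0.369 0.018 143
```

```text
3.2 [0.5405 0.3699 0.0184] heading 142.77 grip 0.0398 0.0 [ 1.  -0.2  0.8] q [ 24.  44.  72.  -0.  65. -29.]
after turn: dx -0.0018 dy 0.0002 dz 0.0004 rz -0.004
```

Close and lift a little.

>>> {"name": "arm_command", "arguments": {
  "deltas": [
    {"rx": 0,"ry": 0,"rz": 0,"dx": -0.0015,"dy": 0,"dz": 0,"fingers": 0.02},
    {"rx": 0,"ry": 0,"rz": 0,"dx": 0,"dy": 0,"dz": 0,"fingers": 0.0},
    {"rx": 0,"ry": 0,"rz": 0,"dx": 0,"dy": 0,"dz": 0,"fingers": 0.0},
    {"rx": 0,"ry": 0,"rz": 0,"dx": 0,"dy": 0,"dz": 0,"fingers": 0.0},
    {"rx": 0,"ry": 0,"rz": 0,"dx": 0,"dy": 0,"dz": 0,"fingers": 0.0},
    {"rx": 0,"ry": 0,"rz": 0,"dx": 0,"dy": 0,"dz": 0,"fingers": 0.0},
    {"rx": 0,"ry": 0,"rz": 0,"dx": 0,"dy": 0,"dz": 0,"fingers": 0.0}
  ],
  "squeeze": 50
}}

```text
time_s: 3.9
position: [0.542, 0.369, 0.019]
tool_rot: [[-0.796, 0.605, 0.001], [0.605, 0.796, 0.0], [-0.001, 0.001, -1.0]]
ft_force: [0.4, -1.2, 5.8]
grip_width: 0.0114
gripper_force: 50.1
```

>>> {"name": "arm_command", "arguments": {
  "deltas": [
    {"rx": 0,"ry": 0,"rz": 0,"dx": 0,"dy": 0,"dz": -0.005,"fingers": 0.0},
    {"rx": 0,"ry": 0,"rz": 0,"dx": 0,"dy": 0,"dz": -0.015,"fingers": 0.0},
    {"rx": 0,"ry": 0,"rz": 0,"dx": 0,"dy": 0,"dz": -0.02,"fingers": 0.0},
    {"rx": 0,"ry": 0,"rz": 0,"dx": 0,"dy": 0,"dz": -0.02,"fingers": 0.0},
    {"rx": 0,"ry": 0,"rz": 0,"dx": 0,"dy": 0,"dz": -0.02,"fingers": 0.0},
    {"rx": 0,"ry": 0,"rz": 0,"dx": 0,"dy": 0,"dz": -0.02,"fingers": 0.0},
    {"rx": 0,"ry": 0,"rz": 0,"dx": 0,"dy": 0,"dz": 0,"fingers": 0.0}
  ]
}}

```text
time_s: 4.6
position: [0.5423, 0.3695, 0.1206]
tool_rot: [[-0.796, 0.605, 0.004], [0.605, 0.796, 0.002], [-0.002, 0.004, -1.0]]
ft_force: [0.5, 0.4, -3.1]
grip_width: 0.0116
gripper_force: 49.1
```

```bash
python3 d.py 0.4931 0.016 0.118 146.3
python3 - <<'E'
from rig import env
import cv2,pickle
for n in("scene","top"):
    p=env.get_image(n);pickle.dump(p,open(n+"1.pkl","wb"));cv2.imwrite(f"pics/{n}1.png",p["color"])
E
```

```text
4.6 [0.5423 0.3695 0.1206] heading 142.78 grip 0.0116 49.11 [ 0.5  0.4 -3.1] q [ 24.  37.  66.   0.  77. -29.]
after turn: dx -0.1552 dy -0.3213 dz 0.0026 rz -0.0615
```

View pics/scene1.png

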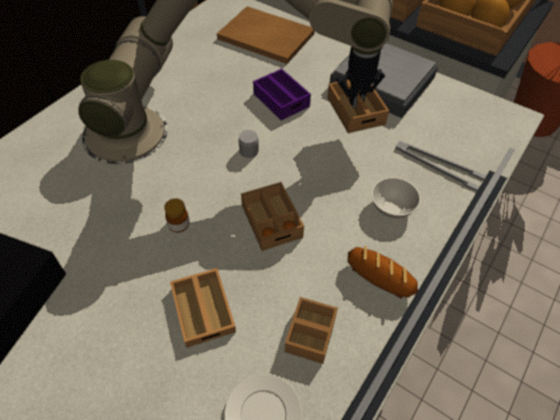

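Held: the crate is lifted at scene (358,100). Next, carry it over the bottom crate.

>>> {"name": "arm_command", "arguments": {
  "deltas": [
    {"rx": 0,"ry": 0,"rz": -0.06,"dx": 0,"dy": 0,"dz": 0,"fingers": 0.0},
    {"rx": 0,"ry": 0,"rz": 0,"dx": -0.0075,"dy": -0.016,"dz": 0,"fingers": 0.0},
    {"rx": 0,"ry": 0,"rz": 0,"dx": -0.0155,"dy": -0.032,"dz": 0,"fingers": 0.0},
    {"rx": 0,"ry": 0,"rz": 0,"dx": -0.0155,"dy": -0.032,"dz": 0,"fingers": 0.0},
    {"rx": 0,"ry": 0,"rz": 0,"dx": -0.0155,"dy": -0.032,"dz": 0,"fingers": 0.0},
    {"rx": 0,"ry": 0,"rz": 0,"dx": -0.0155,"dy": -0.032,"dz": 0,"fingers": 0.0},
    {"rx": 0,"ry": 0,"rz": 0,"dx": -0.0155,"dy": -0.032,"dz": 0,"fingers": 0.0},
    {"rx": 0,"ry": 0,"rz": 0,"dx": -0.0155,"dy": -0.032,"dz": 0,"fingers": 0.0},
    {"rx": 0,"ry": 0,"rz": 0,"dx": -0.0155,"dy": -0.032,"dz": 0,"fingers": 0.0},
    {"rx": 0,"ry": 0,"rz": 0,"dx": -0.0155,"dy": -0.032,"dz": 0,"fingers": 0.0},
    {"rx": 0,"ry": 0,"rz": 0,"dx": -0.0155,"dy": -0.032,"dz": 0,"fingers": 0.0},
    {"rx": 0,"ry": 0,"rz": 0,"dx": -0.0078,"dy": -0.0165,"dz": 0,"fingers": 0.0}
  ]
}}

```text
time_s: 5.9
position: [0.4907, 0.0144, 0.117]
tool_rot: [[-0.83, 0.558, -0.003], [0.558, 0.83, 0.0], [0.003, -0.001, -1.0]]
ft_force: [0.5, -0.3, -2.9]
grip_width: 0.0112
gripper_force: 49.2
```

>>> {"name": "arm_command", "arguments": {
  "deltas": [
    {"rx": 0,"ry": 0,"rz": 0,"dx": 0,"dy": 0,"dz": 0.01,"fingers": 0.0},
    {"rx": 0,"ry": 0,"rz": 0,"dx": 0,"dy": 0,"dz": 0.01,"fingers": 0.0},
    {"rx": 0,"ry": 0,"rz": 0,"dx": 0,"dy": 0,"dz": 0.01,"fingers": 0.0},
    {"rx": 0,"ry": 0,"rz": 0,"dx": 0,"dy": 0,"dz": 0,"fingers": 0.0}
  ]
}}

```text
time_s: 6.3
position: [0.491, 0.0176, 0.0863]
tool_rot: [[-0.832, 0.555, -0.004], [0.555, 0.832, 0.001], [0.004, -0.001, -1.0]]
ft_force: [-0.4, 0.4, -2.1]
grip_width: 0.0112
gripper_force: 49.2
```

```bash
python3 d.py 0.4931 0.016 0.069 146.3
python3 - <<'E'
from rig import env
import cv2,pickle
for n in("scene","top"):
    p=env.get_image(n);pickle.dump(p,open(n+"2.pkl","wb"));cv2.imwrite(f"pics/{n}2.png",p["color"])
a=cv2.imread("pics/scene2.png")[150:270,220:340];b=cv2.imread("pics/top2.png")[160:280,230:350]
cv2.imwrite("pics/c2.png",np.hstack([cv2.resize(v,(400,400)) for v in(a,b)]) if 0 else cv2.hconcat([cv2.resize(v,(400,400)) for v in(a,b)]))
E
```

```text
6.3 [0.491  0.0176 0.0863] heading 146.28 grip 0.0112 49.16 [-0.4  0.4 -2.1] q [-12.  26.  96.   0.  59. -68.]
after turn: dx -0.0026 dy -0.0001 dz 0.0173 rz -0.0003
```

View pics/c2.png

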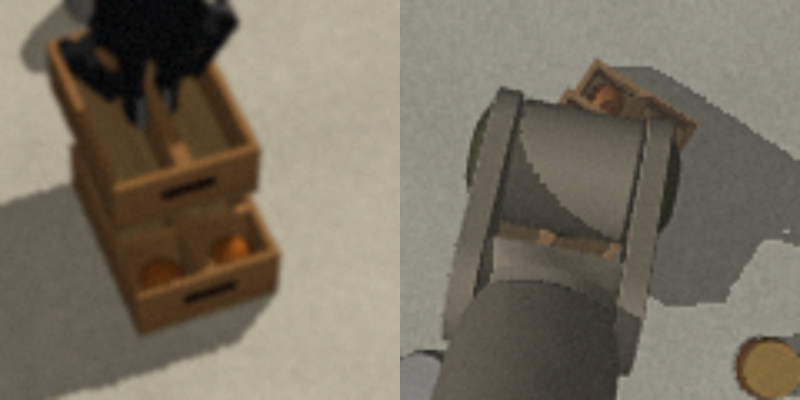

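The crop shows the deep crate held just above the bottom crate, with the roll pocket free. I'll check its visible rim corners, at scene about (254.5,206) and (297.4,195.6).

```bash
python3 - <<'E'
from h import *;import pickle
p=pickle.load(open("scene2.pkl","rb"))
a=ray(p,(254.5,206),.117);b=ray(p,(297.4,195.6),.117)
print(a,b,np.linalg.norm(a-b))
y=np.radians(-33.7);X=np.array([np.cos(y),np.sin(y),0]);c=(a+b)/2-.075*X;print("yaw from edge",np.degrees(np.arctan2(*(b-a)[[1,0]]))-90,"centre",c)
d=c-[.5305,-.009,0];print(d@X,d@[-X[1],X[0],0])
E
```

```text
[ 0.52391559 -0.06580625  0.117     ] [0.58695418 0.01720576 0.117     ] 0.10423462895986478
yaw from edge -37.21271207038167 centre [0.49303832 0.01731309 0.117     ]
-0.04576606534742862 0.001105880645835628
```

Offset (-45.8, 1.1) mm: good. Lower it to contact.

>>> {"name": "arm_command", "arguments": {
  "deltas": [
    {"rx": 0,"ry": 0,"rz": 0,"dx": 0,"dy": 0,"dz": 0.006,"fingers": 0.0},
    {"rx": 0,"ry": 0,"rz": 0,"dx": 0,"dy": 0,"dz": 0.004,"fingers": 0.0},
    {"rx": 0,"ry": 0,"rz": 0,"dx": 0,"dy": 0,"dz": 0.003,"fingers": 0.0},
    {"rx": 0,"ry": 0,"rz": 0,"dx": 0,"dy": 0,"dz": 0.002,"fingers": 0.0},
    {"rx": 0,"ry": 0,"rz": 0,"dx": 0,"dy": 0,"dz": 0.001,"fingers": 0.0},
    {"rx": 0,"ry": 0,"rz": 0,"dx": 0,"dy": 0,"dz": 0,"fingers": 0.0}
  ]
}}

```text
time_s: 7.0
position: [0.4919, 0.0165, 0.0723]
tool_rot: [[-0.831, 0.556, -0.0], [0.556, 0.831, 0.0], [0.0, -0.0, -1.0]]
ft_force: [0.1, 0.3, -1.6]
grip_width: 0.0109
gripper_force: 49.3
```

>>> {"name": "arm_command", "arguments": {
  "deltas": [
    {"rx": 0,"ry": 0,"rz": 0,"dx": 0,"dy": 0,"dz": 0.001,"fingers": 0.0},
    {"rx": 0,"ry": 0,"rz": 0,"dx": 0,"dy": 0,"dz": 0.001,"fingers": 0.0},
    {"rx": 0,"ry": 0,"rz": 0,"dx": 0,"dy": 0,"dz": 0.001,"fingers": 0.0},
    {"rx": 0,"ry": 0,"rz": 0,"dx": 0,"dy": 0,"dz": 0,"fingers": 0.0}
  ]
}}

```text
time_s: 7.4
position: [0.4919, 0.0165, 0.0692]
tool_rot: [[-0.831, 0.556, -0.0], [0.556, 0.831, 0.0], [0.0, -0.0, -1.0]]
ft_force: [-0.3, 0.1, -2.9]
grip_width: 0.0112
gripper_force: 49.3
```

>>> {"name": "arm_command", "arguments": {
  "deltas": [
    {"rx": 0,"ry": 0,"rz": 0,"dx": 0,"dy": 0,"dz": 0.001,"fingers": 0.0},
    {"rx": 0,"ry": 0,"rz": 0,"dx": 0,"dy": 0,"dz": 0.0005,"fingers": 0.0},
    {"rx": 0,"ry": 0,"rz": 0,"dx": 0,"dy": 0,"dz": 0,"fingers": 0.0}
  ]
}}

```text
time_s: 7.7
position: [0.492, 0.0165, 0.069]
tool_rot: [[-0.831, 0.556, 0.001], [0.556, 0.831, -0.0], [-0.001, 0.0, -1.0]]
ft_force: [-5.3, 0.4, 11.4]
grip_width: 0.0109
gripper_force: 51.4
```

Contact made, so release and retreat straight up.

>>> {"name": "arm_command", "arguments": {
  "deltas": [
    {"rx": 0,"ry": 0,"rz": 0,"dx": 0,"dy": 0,"dz": -0.001,"fingers": 0.012},
    {"rx": 0,"ry": 0,"rz": 0,"dx": 0,"dy": 0,"dz": 0,"fingers": 0.02},
    {"rx": 0,"ry": 0,"rz": 0,"dx": 0,"dy": 0,"dz": 0,"fingers": 0.03},
    {"rx": 0,"ry": 0,"rz": 0,"dx": 0,"dy": 0,"dz": 0,"fingers": 0.04},
    {"rx": 0,"ry": 0,"rz": 0,"dx": 0,"dy": 0,"dz": 0,"fingers": 0.04},
    {"rx": 0,"ry": 0,"rz": 0,"dx": 0,"dy": 0,"dz": -0.01,"fingers": 0.04},
    {"rx": 0,"ry": 0,"rz": 0,"dx": 0,"dy": 0,"dz": -0.02,"fingers": 0.04},
    {"rx": 0,"ry": 0,"rz": 0,"dx": 0,"dy": 0,"dz": -0.02,"fingers": 0.04},
    {"rx": 0,"ry": 0,"rz": 0,"dx": 0,"dy": 0,"dz": -0.04,"fingers": 0.04},
    {"rx": 0,"ry": 0,"rz": 0,"dx": 0,"dy": 0,"dz": -0.04,"fingers": 0.04}
  ]
}}

```text
time_s: 8.7
position: [0.4915, 0.0166, 0.2007]
tool_rot: [[-0.831, 0.556, -0.001], [0.556, 0.831, 0.0], [0.001, -0.0, -1.0]]
ft_force: [1.2, 0.2, -0.6]
grip_width: 0.0402
gripper_force: 0.0
```

```bash
python3 d.py 0.5475 -0.2965 0.012 144
```

```text
8.7 [0.4915 0.0166 0.2007] heading 146.21 grip 0.0402 0.0 [ 1.2  0.2 -0.6] q [-12.  18.  86.  -0.  76. -68.]
after turn: dx -0.2293 dy -0.2204 dz 0.1887 rz 0.0385
```

>>> {"name": "arm_command", "arguments": {
  "deltas": [
    {"rx": 0,"ry": 0,"rz": 0.0385,"dx": 0,"dy": 0,"dz": 0,"fingers": 0.04},
    {"rx": 0,"ry": 0,"rz": 0,"dx": -0.0287,"dy": -0.0275,"dz": 0,"fingers": 0.04},
    {"rx": 0,"ry": 0,"rz": 0,"dx": -0.0287,"dy": -0.0275,"dz": 0,"fingers": 0.04},
    {"rx": 0,"ry": 0,"rz": 0,"dx": -0.0287,"dy": -0.0275,"dz": 0,"fingers": 0.04},
    {"rx": 0,"ry": 0,"rz": 0,"dx": -0.0287,"dy": -0.0275,"dz": 0,"fingers": 0.04},
    {"rx": 0,"ry": 0,"rz": 0,"dx": -0.0287,"dy": -0.0275,"dz": 0,"fingers": 0.04},
    {"rx": 0,"ry": 0,"rz": 0,"dx": -0.0287,"dy": -0.0275,"dz": 0,"fingers": 0.04},
    {"rx": 0,"ry": 0,"rz": 0,"dx": -0.0287,"dy": -0.0275,"dz": 0,"fingers": 0.04},
    {"rx": 0,"ry": 0,"rz": 0,"dx": -0.0287,"dy": -0.0275,"dz": 0,"fingers": 0.04},
    {"rx": 0,"ry": 0,"rz": 0,"dx": 0,"dy": 0,"dz": 0,"fingers": 0.04}
  ]
}}

```text
time_s: 9.7
position: [0.5482, -0.3008, 0.1987]
tool_rot: [[-0.807, 0.591, 0.0], [0.591, 0.807, -0.001], [-0.001, -0.001, -1.0]]
ft_force: [-0.3, -0.2, -0.1]
grip_width: 0.04
gripper_force: 0.0
```

```bash
python3 d.py 0.5475 -0.2965 0.012 144; python3 - <<'E'
from h import *;from rig import env
p=env.get_image("scene");cv2.imwrite("pics/s3.png",p["color"]);t=env.get_image("top")
for q,i,z in((p,"s",.1),(t,"t",.1)):pass
m=mask(p,(235,150,315,258));cv2.imwrite("pics/c3.png",cv2.resize(p["color"][140:360,150:350],(600,600)))
t=env.get_image("top");cv2.imwrite("pics/t3.png",cv2.resize(t["color"][150:260,230:430],None,fx=4,fy=4))
E
```

```text
9.7 [ 0.5482 -0.3008  0.1987] heading 143.77 grip 0.04 0.0 [-0.3 -0.2 -0.1] q [-40.  31.  65.  -0.  85. -93.]
after turn: dx 0.0031 dy 0.0030 dz 0.1867 rz -0.004
```

View pics/t3.png

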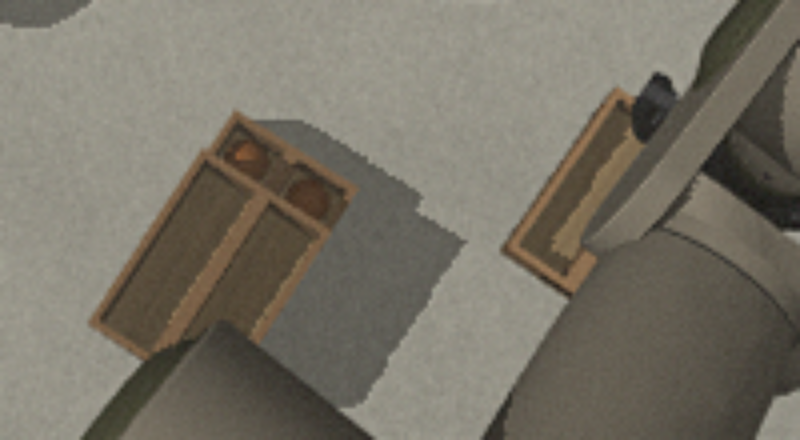

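Top view: the deep crate sits on the bottom crate with the rolls visible in the open pocket (rim corners about (281.5,187.5), (313,208), (253,230.5)). The shallow crate is untouched under the gripper.

```bash
python3 d.py 0.5475 -0.2965 0.012 144; python3 - <<'E'
from h import *;import pickle
p=pickle.load(open("top0.pkl","rb"))
a,b,c=[ray(p,v,.1) for v in((281.5,187.3),(313.1,208),(252.8,230.6))]
print(np.linalg.norm(a-b),np.linalg.norm(a-c),"centre",(b+c)/2,"yaw",np.degrees(np.arctan2(*(a-c)[[1,0]])))
E
```

```text
9.85 [ 0.5482 -0.2959  0.1992] heading 144.0 grip 0.0399 0.0 [0.4 0.3 0. ] q [-39.  30.  65.   0.  85. -93.]
after turn: dx 0.0002 dy -0.0009 dz 0.1872 rz 0.0
0.10765657556739212 0.14799062627341908 centre [0.49189694 0.01256621 0.1       ] yaw -33.95745977386873
```

>>> {"name": "arm_command", "arguments": {
  "deltas": [
    {"rx": 0,"ry": 0,"rz": 0,"dx": 0,"dy": -0.001,"dz": 0.04,"fingers": 0.04},
    {"rx": 0,"ry": 0,"rz": 0,"dx": 0,"dy": 0,"dz": 0.04,"fingers": 0.04},
    {"rx": 0,"ry": 0,"rz": 0,"dx": 0,"dy": 0,"dz": 0.04,"fingers": 0.04},
    {"rx": 0,"ry": 0,"rz": 0,"dx": 0,"dy": 0,"dz": 0.025,"fingers": 0.04},
    {"rx": 0,"ry": 0,"rz": 0,"dx": 0,"dy": 0,"dz": 0.015,"fingers": 0.04},
    {"rx": 0,"ry": 0,"rz": 0,"dx": 0,"dy": 0,"dz": 0.012,"fingers": 0.04},
    {"rx": 0,"ry": 0,"rz": 0,"dx": 0,"dy": 0,"dz": 0.008,"fingers": 0.04},
    {"rx": 0,"ry": 0,"rz": 0,"dx": 0,"dy": 0,"dz": 0.005,"fingers": 0.04},
    {"rx": 0,"ry": 0,"rz": 0,"dx": 0,"dy": 0,"dz": 0.002,"fingers": 0.04},
    {"rx": 0,"ry": 0,"rz": 0,"dx": 0,"dy": 0,"dz": 0,"fingers": 0.04},
    {"rx": 0,"ry": 0,"rz": 0,"dx": 0,"dy": 0,"dz": 0,"fingers": 0.04}
  ]
}}

```text
time_s: 10.95
position: [0.548, -0.2974, 0.0124]
tool_rot: [[-0.809, 0.588, 0.001], [0.588, 0.809, -0.001], [-0.001, -0.0, -1.0]]
ft_force: [-0.9, 0.7, -0.1]
grip_width: 0.04
gripper_force: 0.0
```

>>> {"name": "arm_command", "arguments": {
  "deltas": [
    {"rx": 0,"ry": 0,"rz": 0,"dx": 0,"dy": 0,"dz": 0,"fingers": 0.02},
    {"rx": 0,"ry": 0,"rz": 0,"dx": 0,"dy": 0,"dz": 0,"fingers": 0.0},
    {"rx": 0,"ry": 0,"rz": 0,"dx": 0,"dy": 0,"dz": 0,"fingers": 0.0},
    {"rx": 0,"ry": 0,"rz": 0,"dx": 0,"dy": 0,"dz": 0,"fingers": 0.0},
    {"rx": 0,"ry": 0,"rz": 0,"dx": 0,"dy": 0,"dz": 0,"fingers": 0.0},
    {"rx": 0,"ry": 0,"rz": 0,"dx": 0,"dy": 0,"dz": 0,"fingers": 0.0},
    {"rx": 0,"ry": 0,"rz": 0,"dx": 0,"dy": 0,"dz": 0,"fingers": 0.0}
  ],
  "squeeze": 50
}}

```text
time_s: 11.65
position: [0.548, -0.2974, 0.0123]
tool_rot: [[-0.809, 0.588, 0.001], [0.588, 0.809, -0.0], [-0.001, -0.0, -1.0]]
ft_force: [-0.5, 2.0, 5.1]
grip_width: 0.0113
gripper_force: 51.0
```

>>> {"name": "arm_command", "arguments": {
  "deltas": [
    {"rx": 0,"ry": 0,"rz": 0,"dx": 0,"dy": 0,"dz": -0.005,"fingers": 0.0},
    {"rx": 0,"ry": 0,"rz": 0,"dx": 0,"dy": 0,"dz": -0.015,"fingers": 0.0},
    {"rx": 0,"ry": 0,"rz": 0,"dx": 0,"dy": 0,"dz": -0.025,"fingers": 0.0},
    {"rx": 0,"ry": 0,"rz": 0,"dx": 0,"dy": 0,"dz": -0.03,"fingers": 0.0},
    {"rx": 0,"ry": 0,"rz": 0,"dx": 0,"dy": 0,"dz": -0.03,"fingers": 0.0},
    {"rx": 0,"ry": 0,"rz": 0,"dx": 0,"dy": 0,"dz": -0.03,"fingers": 0.0},
    {"rx": 0,"ry": 0,"rz": 0,"dx": 0,"dy": 0,"dz": -0.02,"fingers": 0.0},
    {"rx": 0,"ry": 0,"rz": 0,"dx": 0,"dy": 0,"dz": 0,"fingers": 0.0},
    {"rx": 0,"ry": 0,"rz": 0,"dx": 0,"dy": 0,"dz": 0,"fingers": 0.0}
  ]
}}

```text
time_s: 12.55
position: [0.5474, -0.297, 0.1657]
tool_rot: [[-0.809, 0.588, -0.001], [0.588, 0.809, 0.001], [0.002, 0.0, -1.0]]
ft_force: [0.1, 0.3, -2.9]
grip_width: 0.0108
gripper_force: 50.0
```

```bash
python3 d.py 0.5305 -0.009 0.142 146.3
```

```text
12.55 [ 0.5474 -0.297   0.1657] heading 144.0 grip 0.0108 50.05 [ 0.1  0.3 -2.9] q [-39.  32.  68.  -0.  80. -93.]
after turn: dx 0.1738 dy 0.2302 dz 0.0237 rz -0.0402
```

>>> {"name": "arm_command", "arguments": {
  "deltas": [
    {"rx": 0,"ry": 0,"rz": -0.04,"dx": 0,"dy": 0,"dz": 0,"fingers": 0.0},
    {"rx": 0,"ry": 0,"rz": 0,"dx": 0.0088,"dy": 0.0115,"dz": 0,"fingers": 0.0},
    {"rx": 0,"ry": 0,"rz": 0,"dx": 0.0174,"dy": 0.023,"dz": 0,"fingers": 0.0},
    {"rx": 0,"ry": 0,"rz": 0,"dx": 0.0174,"dy": 0.023,"dz": 0,"fingers": 0.0},
    {"rx": 0,"ry": 0,"rz": 0,"dx": 0.0174,"dy": 0.023,"dz": 0,"fingers": 0.0},
    {"rx": 0,"ry": 0,"rz": 0,"dx": 0.0174,"dy": 0.023,"dz": 0,"fingers": 0.0},
    {"rx": 0,"ry": 0,"rz": 0,"dx": 0.0174,"dy": 0.023,"dz": 0,"fingers": 0.0},
    {"rx": 0,"ry": 0,"rz": 0,"dx": 0.0174,"dy": 0.023,"dz": 0,"fingers": 0.0},
    {"rx": 0,"ry": 0,"rz": 0,"dx": 0.0174,"dy": 0.023,"dz": 0,"fingers": 0.0},
    {"rx": 0,"ry": 0,"rz": 0,"dx": 0.0174,"dy": 0.023,"dz": 0,"fingers": 0.0},
    {"rx": 0,"ry": 0,"rz": 0,"dx": 0.0174,"dy": 0.023,"dz": 0,"fingers": 0.0},
    {"rx": 0,"ry": 0,"rz": 0,"dx": 0.0086,"dy": 0.0115,"dz": 0,"fingers": 0.0}
  ]
}}

```text
time_s: 13.75
position: [0.5293, -0.0065, 0.1658]
tool_rot: [[-0.832, 0.554, -0.002], [0.554, 0.832, 0.001], [0.003, -0.0, -1.0]]
ft_force: [0.1, -0.0, -2.5]
grip_width: 0.0107
gripper_force: 50.0
```

>>> {"name": "arm_command", "arguments": {
  "deltas": [
    {"rx": 0,"ry": 0,"rz": 0,"dx": 0,"dy": 0,"dz": 0.01,"fingers": 0.0},
    {"rx": 0,"ry": 0,"rz": 0,"dx": 0,"dy": 0,"dz": 0,"fingers": 0.0},
    {"rx": 0,"ry": 0,"rz": 0,"dx": 0,"dy": 0,"dz": 0,"fingers": 0.0}
  ]
}}

```text
time_s: 14.05
position: [0.5305, -0.0101, 0.1562]
tool_rot: [[-0.831, 0.556, -0.001], [0.556, 0.831, 0.0], [0.001, -0.001, -1.0]]
ft_force: [-0.8, 0.4, -2.4]
grip_width: 0.0107
gripper_force: 49.9
```

```bash
python3 d.py 0.5305 -0.009 0.112 146.3
python3 - <<'E'
from rig import env
import cv2,pickle
p=env.get_image("scene");pickle.dump(p,open("scene4.pkl","wb"))
cv2.imwrite("pics/c4.png",cv2.resize(p["color"][120:270,200:350],(600,600),interpolation=cv2.INTER_CUBIC))
E
```

```text
14.05 [ 0.5305 -0.0101  0.1562] heading 146.23 grip 0.0107 49.93 [-0.8  0.4 -2.4] q [-14.  24.  84.  -0.  72. -70.]
after turn: dx 0.0006 dy 0.0009 dz 0.0442 rz -0.0013
```

View pics/c4.png

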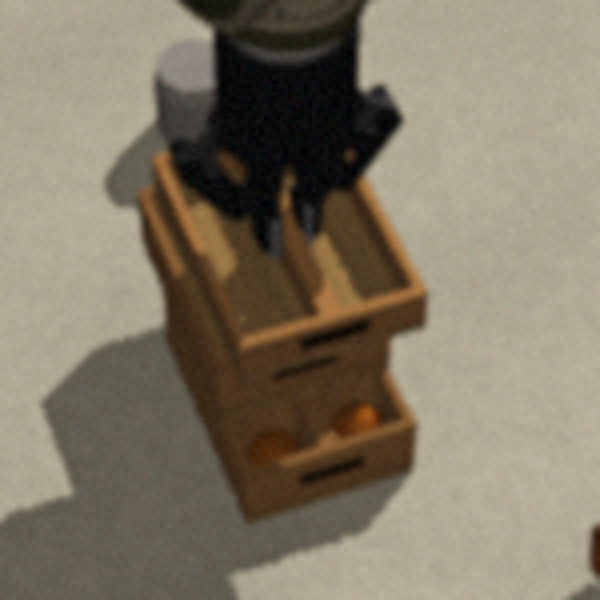

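The crop shows the shallow crate held above the stack; its rim corners are at scene (260,207) and (306.5,193.2). I'll compute its offset.

```bash
python3 - <<'E'
from h import *;import pickle
p=pickle.load(open("scene4.pkl","rb"))
a=ray(p,(260,207),.176);b=ray(p,(306.5,193.2),.176)
y=np.radians(-33.7);X=np.array([np.cos(y),np.sin(y),0]);c=(a+b)/2-.075*X;print(np.linalg.norm(a-b),np.degrees(np.arctan2(*(b-a)[[1,0]]))-90,"centre",c)
d=c-[.5305,-.009,0];print(d@X,d@[-X[1],X[0],0])
E
```

```text
0.1084226082309993 -33.72720848324488 centre [ 0.5312766  -0.01002505  0.176     ]
0.0012148417359979095 -0.00042190491531022217
```

>>> {"name": "arm_command", "arguments": {
  "deltas": [
    {"rx": 0,"ry": 0,"rz": 0,"dx": 0,"dy": 0,"dz": 0.01,"fingers": 0.0},
    {"rx": 0,"ry": 0,"rz": 0,"dx": 0,"dy": 0,"dz": 0.01,"fingers": 0.0},
    {"rx": 0,"ry": 0,"rz": 0,"dx": 0,"dy": 0,"dz": 0.01,"fingers": 0.0},
    {"rx": 0,"ry": 0,"rz": 0,"dx": 0,"dy": 0,"dz": 0.006,"fingers": 0.0},
    {"rx": 0,"ry": 0,"rz": 0,"dx": 0,"dy": 0,"dz": 0.003,"fingers": 0.0},
    {"rx": 0,"ry": 0,"rz": 0,"dx": 0,"dy": 0,"dz": 0.001,"fingers": 0.0},
    {"rx": 0,"ry": 0,"rz": 0,"dx": 0,"dy": 0,"dz": 0.001,"fingers": 0.0},
    {"rx": 0,"ry": 0,"rz": 0,"dx": 0,"dy": 0,"dz": 0,"fingers": 0.0},
    {"rx": 0,"ry": 0,"rz": 0,"dx": 0,"dy": 0,"dz": 0,"fingers": 0.0}
  ]
}}

```text
time_s: 15.0
position: [0.5308, -0.0094, 0.1161]
tool_rot: [[-0.832, 0.555, 0.001], [0.555, 0.832, -0.0], [-0.001, 0.0, -1.0]]
ft_force: [0.2, -1.0, -2.5]
grip_width: 0.011
gripper_force: 50.0
```

Offset (1.2, -0.4) mm. The last few mm go in small steps.

>>> {"name": "arm_command", "arguments": {
  "deltas": [
    {"rx": 0,"ry": 0,"rz": 0,"dx": 0,"dy": 0,"dz": 0.001,"fingers": 0.0},
    {"rx": 0,"ry": 0,"rz": 0,"dx": 0,"dy": 0,"dz": 0.001,"fingers": 0.0},
    {"rx": 0,"ry": 0,"rz": 0,"dx": 0,"dy": 0,"dz": 0.001,"fingers": 0.0},
    {"rx": 0,"ry": 0,"rz": 0,"dx": 0,"dy": 0,"dz": 0.0005,"fingers": 0.0},
    {"rx": 0,"ry": 0,"rz": 0,"dx": 0,"dy": 0,"dz": 0,"fingers": 0.0}
  ]
}}

```text
time_s: 15.5
position: [0.5307, -0.0094, 0.1123]
tool_rot: [[-0.832, 0.555, 0.0], [0.555, 0.832, 0.0], [-0.0, 0.0, -1.0]]
ft_force: [1.4, 0.2, -2.4]
grip_width: 0.0109
gripper_force: 50.0
```

>>> {"name": "arm_command", "arguments": {
  "deltas": [
    {"rx": 0,"ry": 0,"rz": 0,"dx": 0,"dy": 0,"dz": 0.0005,"fingers": 0.0},
    {"rx": 0,"ry": 0,"rz": 0,"dx": 0,"dy": 0,"dz": 0.0005,"fingers": 0.0},
    {"rx": 0,"ry": 0,"rz": 0,"dx": 0,"dy": 0,"dz": 0,"fingers": 0.0}
  ]
}}

```text
time_s: 15.8
position: [0.5307, -0.0094, 0.1123]
tool_rot: [[-0.832, 0.555, 0.001], [0.555, 0.832, -0.0], [-0.001, 0.0, -1.0]]
ft_force: [-2.8, -0.2, 7.8]
grip_width: 0.0111
gripper_force: 51.4
```

Contact. Release and retreat.

>>> {"name": "arm_command", "arguments": {
  "deltas": [
    {"rx": 0,"ry": 0,"rz": 0,"dx": 0,"dy": 0,"dz": -0.0007,"fingers": 0.012},
    {"rx": 0,"ry": 0,"rz": 0,"dx": 0,"dy": 0,"dz": 0,"fingers": 0.02},
    {"rx": 0,"ry": 0,"rz": 0,"dx": 0,"dy": 0,"dz": 0,"fingers": 0.03},
    {"rx": 0,"ry": 0,"rz": 0,"dx": 0,"dy": 0,"dz": 0,"fingers": 0.04},
    {"rx": 0,"ry": 0,"rz": 0,"dx": 0,"dy": 0,"dz": 0,"fingers": 0.04},
    {"rx": 0,"ry": 0,"rz": 0,"dx": 0,"dy": 0,"dz": -0.01,"fingers": 0.04},
    {"rx": 0,"ry": 0,"rz": 0,"dx": 0,"dy": 0,"dz": -0.02,"fingers": 0.04},
    {"rx": 0,"ry": 0,"rz": 0,"dx": 0,"dy": 0,"dz": -0.02,"fingers": 0.04},
    {"rx": 0,"ry": 0,"rz": 0,"dx": 0,"dy": 0,"dz": -0.04,"fingers": 0.04},
    {"rx": 0,"ry": 0,"rz": 0,"dx": 0,"dy": 0,"dz": -0.04,"fingers": 0.04},
    {"rx": 0,"ry": 0,"rz": 0,"dx": 0,"dy": 0,"dz": 0,"fingers": 0.04}
  ]
}}

```text
time_s: 16.9
position: [0.5324, -0.0097, 0.248]
tool_rot: [[-0.832, 0.555, 0.011], [0.555, 0.832, -0.003], [-0.01, 0.004, -1.0]]
ft_force: [0.1, 0.6, -0.3]
grip_width: 0.0399
gripper_force: 0.0
```

>>> {"name": "arm_command", "arguments": {
  "deltas": [
    {"rx": 0,"ry": 0,"rz": 0,"dx": 0.02,"dy": 0.03,"dz": 0,"fingers": 0.04},
    {"rx": 0,"ry": 0,"rz": 0,"dx": 0.02,"dy": 0.03,"dz": 0,"fingers": 0.04},
    {"rx": 0,"ry": 0,"rz": 0,"dx": 0.02,"dy": 0.03,"dz": 0,"fingers": 0.04},
    {"rx": 0,"ry": 0,"rz": 0,"dx": 0.02,"dy": 0.03,"dz": 0,"fingers": 0.04},
    {"rx": 0,"ry": 0,"rz": 0,"dx": 0.02,"dy": 0.03,"dz": 0,"fingers": 0.04},
    {"rx": 0,"ry": 0,"rz": 0,"dx": 0.02,"dy": 0.03,"dz": 0,"fingers": 0.04},
    {"rx": 0,"ry": 0,"rz": 0,"dx": 0,"dy": 0,"dz": 0,"fingers": 0.04},
    {"rx": 0,"ry": 0,"rz": 0,"dx": 0,"dy": 0,"dz": 0,"fingers": 0.04}
  ]
}}

```text
time_s: 17.7
position: [0.5305, 0.2074, 0.242]
tool_rot: [[-0.833, 0.554, -0.0], [0.554, 0.833, -0.0], [0.0, -0.0, -1.0]]
ft_force: [-0.1, 0.8, 0.1]
grip_width: 0.0398
gripper_force: 0.0
```

```bash
python3 d.py
python3 - <<'E'
from rig import env
import cv2
p=env.get_image("scene");t=env.get_image("top")
cv2.imwrite("pics/c5.png",cv2.hconcat([cv2.resize(p["color"][140:260,210:330],(400,400)),cv2.resize(t["color"][150:270,230:350],(400,400))]))
E
```

```text
17.7 [0.5305 0.2074 0.242 ] heading 146.38 grip 0.0398 0.0 [-0.1  0.8  0.1] q [  9.  23.  70.  -0.  87. -47.]
```

View pics/c5.png

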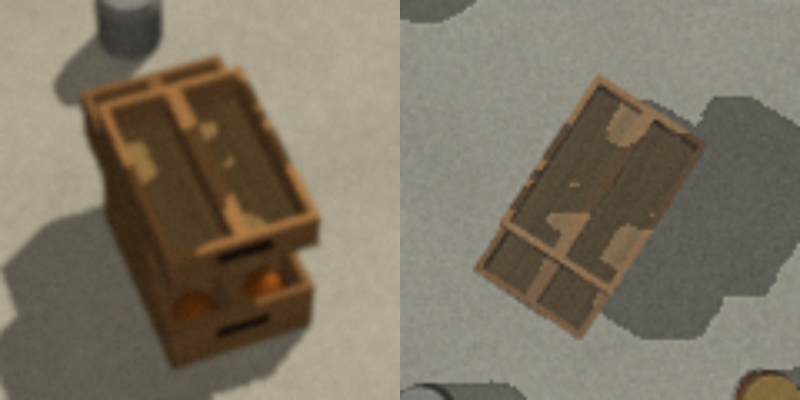

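Both views show the finished stack: the shallow crate (rim corners about (290,173), (321,193), (261,217) and (294,237) in the top view) stands straight above the bottom crate. The deep crate is stepped back, and the roll pocket is open. The robot is clear, so I'm handing in.

```bash
python3 -c "
from rig import env
print(env.close_job())"
```

```text
the job is handed in; nothing more can be done
None
```

The stepped crate display is built and handed in at about 18 s; just before set-down the deep crate measured 45.8 mm back from the pocket and the shallow crate within about 2 mm of straight above the bottom one, the final pictures agree, and the judge returned no verdict.

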